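# Clamp a glued training model in the bench screw press

## Task

Slide the board with the freshly glued resin block along the press bed until it is fully home against the stop, pushing gently. Then wind the crank clockwise until the press foot just meets the block, add a further quarter of a turn, and let go, leaving the model clamped. Leave the other things on the table alone.

Things in the scene. Friction and masses are not known exactly. Their poses are not given: they have to be found in the camera images.
- bed: Grey base plate of the press, fixed, 320 x 170 x 22; its top is the bed. Origin: at table height, exactly below the screw axis. x is the feed direction (towards the stop), z up. The plate runs from x = -245 to +75. Two steel rails along it, 10 high, have their inner faces at y = -37 and +37.
- stop (a point): Middle of the near face of the dark steel stop across the bed, at x = +40 in the bed frame, 29 above the table; the stop is 14 high. Over the bed, two round posts (9 radius, at x = 0, y = -66 and +66) carry a grey crosshead 44 (x) x 166 (y), from 128 to 154 above the table.
- board_mid (a point): White plastic board, loose, 180 (x) x 70 (y) x 12, on the bed between the rails with 2 mm play a side; point: its centre, 6 above its underside, x along the feed. At x = +50 on it stands the bone-coloured resin block, 36 x 36, top 34 above the board's underside. Fully home the board's far end touches the stop and this point is at x = -50 in the bed frame. About 350 g; takes 1 to 4 N to slide.
- board: The same board with its block; its origin is the centre of its underside, axes as for board_mid.
- tab (a point): Centre of the upright white tab at the near end of the board, by which it is pushed or pinched: 10 thick (x), 44 wide (y), rising from 12 to 46 above the board's underside; the point is 29 above the underside (51 above the table), at x = -83 on the board. Nothing stands above it.
- crank_axis (a point): Point on the vertical screw axis at the height of the middle of the crank's grip (205 above the table), fixed to the press. Winding free takes a steady 8 to 11 N at the grip; when the foot meets the block the pull steps up by 4 to 6 N within some 10 degrees, then by about another 2 N over the next quarter of a turn, so hold the grip firmly.
- crank_grip (a point): Middle of the black upright grip at the end of the crank arm: a round handle 24 across and 50 tall (179 to 229 above the table), 60 from the screw axis. It spins freely on the crank, so it can be held from above with the hand's yaw unchanged while it is carried round the circle. It stays at this height as it turns; nothing stands above it.
- crank (a joint): Crank angle, rad, growing clockwise seen from above, which lowers the foot 20 mm per turn; range 0 to 12.5, starts at 0 to 0.6, stays where left. The sprung steel foot (36 across) hangs from the screw by a fitting of unknown setting, so the angle of contact is not known: the foot starts 5 to 16 above the block's top, so contact comes 0.25 to 0.8 turns on.
- spare_block: spare bone-coloured resin block, 50 x 36 x 30, loose on the table beside the press; origin under its centre
- glue: small glue bottle, 36 across, 85 tall, loose beside the press; origin under its centre
- tape: roll of paper tape, 70 across, 20 tall; origin under its centre
- forceps: steel forceps lying flat, 130 x 12 x 7; origin under the centre
- tray: open blue plastic tray, 200 x 150 x 45; origin under its centre
- needle_holder: steel needle holder lying flat, about 135 long; origin under its middle
- cup: white mug, 72 across, 90 tall; origin under its centre
Not all that is in view belongs to the job. Of the things shaped like the board, the white one is meant.

How it is judged:
By the outcome, as a careful person would: the job done as asked, in the order asked, and still so for the second after the job is handed in, with the robot touching nothing.
It also fails if it takes over 72 s, if anything falls off the work surface, if the arm or the gripper's body presses on something with over 40 N, if the wrist force passes 120 N, or if a joint passes its speed limit or range.

## Robot

A 6-joint arm with a two-finger parallel gripper is mounted at the origin on the work surface. World frame = base frame: x ahead of the robot, y to its left, z up, the work surface at z = 0. Lengths are in m, angles in rad, forces in N, time in s.
With the tool pointing down it reaches from about 0.35 to 0.775 m from the base axis. Payload 5.5 kg.
Tool frame: the origin (TCP) lies on the centre line of the jaws, within the pads' length; the fingertips stand 25 mm ahead of it and the grasp point (between the pads) lies 6 mm ahead of it; z points along the fingers, y is the line along which they close (so a half turn about z gives the same grasp; the last joint's range is limited). The gripper opens to 85 mm and grips with 20 to 120 N. Pads are 22 mm wide; open, the fingers measure 114 mm over their backs; the gripper's body (76 mm by 85 mm) begins 54 mm behind the grasp point. The pads swing forward as they close: fully open they stand 13 mm farther back than shut.
Start: joints at [1.144, 0.313, 0.046, 1.304, 0, 1.431], TCP at [0.163, 0.552, 0.256] pointing down, gripper open.
Joint ranges: [-2.76, 2.76], [-0.86, 1.69], [-1.03, 1.26], [-2.2, 2.34], [-1.47, 1.5], [-3.14, 3.14]. Speed limits (rad/s): [2.57, 2.57, 3.14, 3.14, 3.14, 3.14].

## Interface

Orientations are given as a unit quaternion [x, y, z, w].
In Python, from bench import * gives the robot as it stands.
- The arm moves only by the tool step_arm, never from a script. Its argument "series" is a list of rows, each a list of 7 numbers: the shift along the tool's x, y, z in m, then the turn, a rotation vector about the tool's x, y, z in degrees, then the closure in counts, from 0 (fully open) to 255 (shut). A call has 1 to 8 rows; each row is the pose to reach, as a shift and turn from the pose commanded when the call began, along the tool's axes at that moment; what a row does not reach only later rows make up. A row lasts 1/12 s, in which the tool goes at most 41.7 mm and 7.16 degrees, less where a joint would pass 70% of its speed; a pose out of reach is approached as far as the arm can. A call with a gripper value outside its range is refused whole. The fingers move at their own pace and stop on an object; "squeeze" is the grip in N (left out, the last holds). Time passes only in rows, so rows that repeat a pose let the fingers close. It gives the time, the measured TCP pose, the force, the opening and the grip force at its end, in the units of the state.
- state(): the state, without advancing time (a new reading comes with each control period).
- read_camera(name): name is "scene" or "top"; returns (picture, depth): 384x512x3 uint8, red, green, blue; 384x512 float32, m along the optical axis (not along the pixel's ray), 0 where there is no reading.
- camera_model(name): a dict with "camera_matrix" (3x3 intrinsics, pixels), "D" ([k1, k2, p1, p2, k3] as OpenCV has them; the pictures are not rectified), "R" (3x3) and "t" (3): a world point X has camera coordinates R X + t. Camera axes: x right, y down, z forward; pixel columns grow to the right and rows downward; lengths in m; the calibration is good to about 2 mm. A picture is of the moment at which its call begins. camera_model takes no time and is no camera call.
- finish_job(): hands the job in; it is judged then, once.
The state is a dict: "time_s": time; "qpos": joint angles; "dq": joint speeds; "joint_torque": joint torques, N m; "ee_pos": TCP position; "eef_rot": TCP orientation; "ft_force": force on the tool from outside, world axes, zero at the start; "moment": the same for the moment, N m; "opening": opening from 0.0 (shut) to 1.0 (fully open); "finger_force": force on a finger pad.
Only numpy, scipy, OpenCV 4.12 (cv2) and the standard library are available. Lean on these libraries where they do the work, as an engineer would, in place of code of your own. Each camera call takes 0.05 s, during which the arm holds its last target. There are 200 camera calls.

## Working session

There is one attempt and no reset: what is moved stays moved. The work goes in short steps, Python scripts to look and compute and a tool call to move; the robot and the scene stay as the last step left them, time stands still between calls to the robot, and variables do not carry over. Pictures are saved under pics/ and viewed, at most 10 in all, crops included, and the job is handed in when it is done.

Besides the shell and the picture viewer there is one more tool, called by a JSON object that holds its "api" and its "payload". step_arm: Moves the arm, as the interface text tells. Its arguments: {"type":"object","properties":{"series":{"type":"array","items":{"type":"array","items":{"type":"number"}}},"squeeze":{"type":"number"}},"required":["series"]}

```bash
mkdir -p pics; cat > h.py <<'E'
from bench import *
import numpy as np, cv2
from scipy.spatial.transform import Rotation as Ro
def grab(n,f):
    p,d=read_camera(n); cv2.imwrite('pics/'+f+'.png',p[:,:,::-1]); np.save('pics/'+f+'.npy',d); return p,d
def ray(n,uv):
    c=camera_model(n);K=np.array(c["camera_matrix"]);D=np.array(c["D"]);R=np.array(c["R"]);t=np.array(c["t"])
    q=cv2.undistortPoints(np.array(uv,float).reshape(-1,1,2),K,D).reshape(-1,2)
    return -R.T@t, np.c_[q,np.ones(len(q))]@R
def plane(n,uv,z):
    o,d=ray(n,uv); return o+d*((z-o[2])/d[:,2])[:,None]
def pts(n,dep):
    v,u=np.mgrid[0:384,0:512]; o,d=ray(n,np.c_[u.ravel(),v.ravel()])
    return (o+d*dep.ravel()[:,None]).reshape(384,512,3)
def tool(dw):
    return Ro.from_quat(state()["eef_rot"]).inv().apply(dw)
E
python3 - <<'E'
from h import *
a,_=grab('scene','s0');b,_=grab('top','t0')
s=state();print(s)
print(Ro.from_quat(s["eef_rot"]).as_matrix().round(3))
for n in('scene','top'):
  c=camera_model(n);print(n,(-np.array(c["R"]).T@np.array(c["t"])).round(3),np.array(c["R"]).round(2).tolist())
E
```

```text
{'time_s': 0.1, 'qpos': array([ 1.14439438e+00,  3.13928189e-01,  4.50869223e-02,  1.30359986e+00,
       -1.06529373e-05,  1.43122551e+00]), 'dq': array([ 1.05753702e-03, -2.06458700e-03,  4.43186443e-03,  5.40843457e-04,
        8.24142478e-05,  2.55811888e-04]), 'joint_torque': array([ 2.50262543e-03, -4.81726885e+01,  2.99243975e+01,  1.27930928e-02,
       -1.88315867e-04,  1.39436793e-05]), 'ee_pos': array([0.16249731, 0.55112586, 0.25549405]), 'eef_rot': array([ 1.42924387e-01,  9.89733269e-01, -7.91178471e-04, -2.24520032e-04]), 'ft_force': array([ 0.84799315, -0.53590115,  0.55161037]), 'moment': array([-0.07626768, -0.00728581,  0.00461451]), 'finger_force': 0.0, 'opening': 1.0019297550518529}
[[-0.959  0.283 -0.001]
 [ 0.283  0.959 -0.002]
 [ 0.    -0.002 -1.   ]]
scene [1.143 0.878 1.026] [[-0.83, 0.56, 0.01], [0.35, 0.52, -0.78], [-0.44, -0.64, -0.63]]
top [ 0.402 -0.029  1.519] [[0.02, -1.0, -0.01], [-0.99, -0.02, -0.11], [0.11, 0.01, -0.99]]
```

View pics/s0.png

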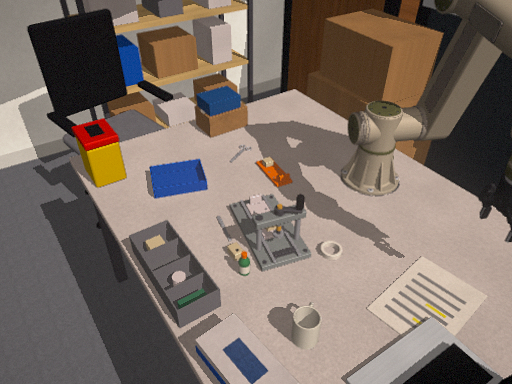

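View pics/t0.png

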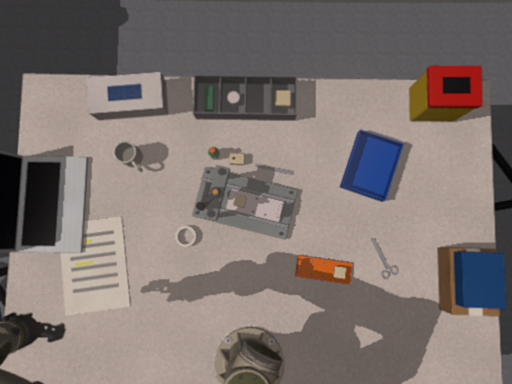

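The scene view shows the press at about (270,230) with the crank grip at (300,203). The top view shows the press at (247,203), the crank at the left end near (210,195), and an orange look-alike board at (324,270). Next is an enlarged crop to confirm the white board.

```bash
python3 - <<'E'
from h import *
b=cv2.imread('pics/t0.png')[155:250,180:310]
a=cv2.imread('pics/s0.png')[180:275,215:325]
b=cv2.resize(b,(780,570),interpolation=cv2.INTER_CUBIC)
cv2.imwrite('pics/t0c.png',b)
cv2.imwrite('pics/s0c.png',cv2.resize(a,None,fx=6,fy=6,interpolation=cv2.INTER_CUBIC))
d=np.load('pics/t0.npy');P=pts('top',d)
p=cv2.imread('pics/t0.png')
for nm,lo,hi in[('z>.19',.19,.26),('.12-.165',.12,.165),('.06-.075',.06,.075),('.05-.06',.05,.06),('.03-.036',.03,.037),('.018-.026',.018,.026)]:
  m=(P[...,2]>lo)&(P[...,2]<hi);m[:160]=0;m[245:]=0;m[:,:185]=0;m[:,305:]=0
  v,u=np.nonzero(m);print(nm,len(v),(u.mean(),v.mean()) if len(v) else '',P[m].mean(0).round(4) if len(v) else '', cv2.minAreaRect(P[m][:,:2].astype(np.float32)) if len(v)>3 else '')
E
```

```text
z>.19 65 (np.float64(200.30769230769232), np.float64(205.93846153846152)) [0.4871 0.145  0.2229] ((0.48804372549057007, 0.14588336646556854), (0.022091280668973923, 0.02183791622519493), 48.60190200805664)
.12-.165 666 (np.float64(216.94294294294295), np.float64(192.55105105105105)) [0.5334 0.1051 0.1536] ((0.5334756374359131, 0.10810843855142593), (0.044902365654706955, 0.16562454402446747), 76.87129211425781)
.06-.075 49 (np.float64(270.85714285714283), np.float64(208.08163265306123)) [ 0.4942 -0.0608  0.0674] ((0.5010652542114258, 0.00024937838315963745), (0.19220373034477234, 0.04345516487956047), 81.13760375976562)
.05-.06 116 (np.float64(240.9051724137931), np.float64(201.06896551724137)) [0.5161 0.0362 0.0557] ((0.5022158622741699, -0.016951322555541992), (0.15439468622207642, 0.035719387233257294), 75.12287902832031)
.03-.036 1076 (np.float64(251.84758364312268), np.float64(203.30947955390334)) [0.5112 0.0012 0.0334] ((0.5400028824806213, 0.018568873405456543), (0.3160485327243805, 0.21625961363315582), 76.97550201416016)
.018-.026 1878 (np.float64(248.60063897763578), np.float64(204.80617678381256)) [0.5071 0.0121 0.0219] ((0.5213170647621155, 0.03944164514541626), (0.2703983187675476, 0.3783535957336426), 4.006832599639893)
```

View pics/t0c.png

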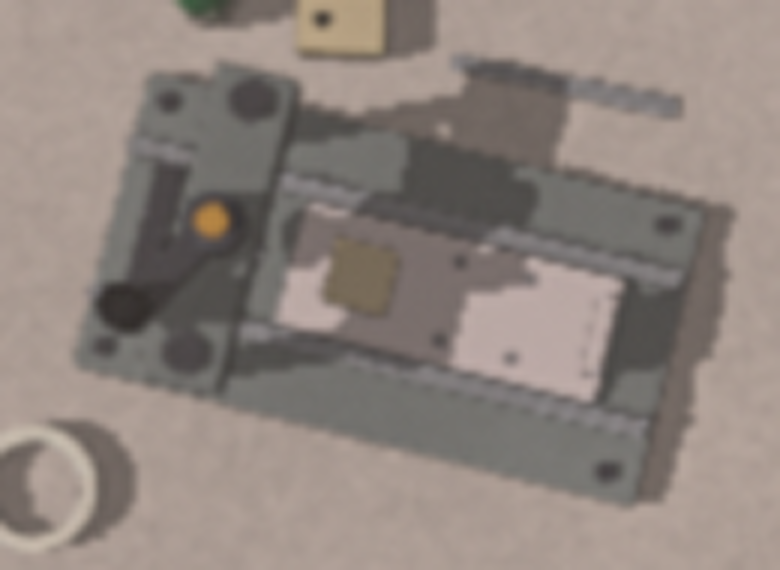

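View pics/s0c.png

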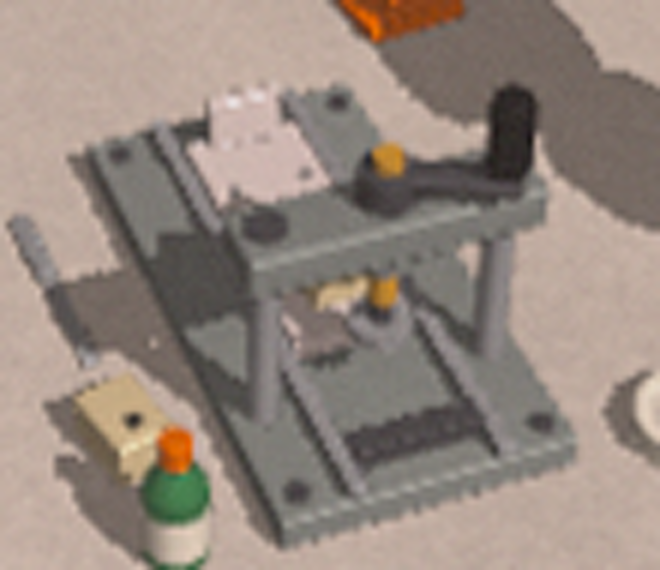

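The crops confirm the white board: pale board at crop (450,310), i.e. top-view pixel (255,207), between the press rails. Its tab is at the right-hand (near) end and its block at top-view (240,201). The orange one at (324,270) is off the press. The crank grip is at top-view (201,206).

```bash
cat >> h.py <<'E'
O=np.array([.5335,.1081]);A=np.deg2rad(76.9)
X=np.array([np.cos(A),np.sin(A)]);Y=np.array([-X[1],X[0]])
def bed(p): q=np.asarray(p)[...,:2]-O; return np.stack([q@X,q@Y],-1)
def wor(x,y): return O+x*X+y*Y
E
python3 - <<'E'
from h import *
for n in('top','scene'):
  P=pts(n,np.load('pics/%s0.npy'%n[0]));B=bed(P);im=cv2.imread('pics/%s0.png'%n[0]).astype(int)
  inb=(abs(B[...,1])<.05)&(B[...,0]>-.25)&(B[...,0]<.08)
  def rep(nm,m): 
    q=B[m]; print(n,nm,m.sum(),(np.percentile(q,[3,50,97],axis=0)*1000).round(1).tolist(),(np.median(P[m][:,2])*1000).round(1)) if m.sum() else print(n,nm,0)
  rep('tabtop',inb&(P[...,2]>.0635)&(P[...,2]<.074)&(B[...,0]<-.1))
  rep('tab',inb&(P[...,2]>.042)&(P[...,2]<.064)&(B[...,0]<-.12))
  rep('block',inb&(P[...,2]>.05)&(P[...,2]<.06)&(B[...,0]>-.12)&(B[...,0]<-.02))
  rep('board',inb&(P[...,2]>.031)&(P[...,2]<.0375)&(im.min(2)>140))
  rep('plate',(abs(B[...,1])<.1)&(B[...,0]>-.26)&(B[...,0]<.09)&(P[...,2]>.017)&(P[...,2]<.026))
  b2=np.hypot(B[...,0]-.03,B[...,1]-.05)<.08
  rep('cross',(np.abs(B[...,1])<.1)&(abs(B[...,0])<.04)&(P[...,2]>.148)&(P[...,2]<.158))
  rep('grip',b2&(P[...,2]>.222)&(P[...,2]<.24)); rep('gripbody',b2&(P[...,2]>.195)&(P[...,2]<.222))
E
```

```text
top tabtop 39 [[-207.3, -20.5], [-202.5, -1.5], [-197.9, 21.2]] 68.2
top tab 12 [[-205.7, -13.4], [-198.3, 10.0], [-160.4, 21.8]] 50.9
top block 113 [[-86.9, -16.3], [-70.9, 0.1], [-53.3, 16.7]] 56.0
top board 322 [[-198.1, -30.7], [-163.4, 10.1], [-36.7, 32.4]] 33.7
top plate 1929 [[-239.6, -81.5], [-112.6, 3.0], [69.1, 82.2]] 21.6
top cross 537 [[-21.6, -78.3], [-3.5, -9.4], [20.1, 79.2]] 153.6
top grip 50 [[17.7, 43.3], [27.0, 52.8], [36.9, 62.7]] 228.2
top gripbody 13 [[16.0, 43.6], [19.4, 57.1], [33.1, 64.3]] 210.7
scene tabtop 19 [[-204.8, -18.6], [-199.5, 1.3], [-194.2, 18.8]] 65.5
scene tab 72 [[-204.1, -24.1], [-196.8, -3.2], [-191.1, 19.6]] 54.8
scene block 4 [[-50.0, -13.4], [-47.1, -3.4], [-44.8, 5.9]] 52.4
scene board 137 [[-201.9, -35.1], [-173.4, -0.3], [-46.8, 29.8]] 32.9
scene plate 1496 [[-229.2, -85.2], [-11.7, -28.5], [75.3, 76.4]] 20.3
scene cross 317 [[-16.3, -82.7], [12.0, -32.9], [25.1, 70.4]] 151.7
scene grip 31 [[22.6, 41.4], [32.9, 50.1], [40.1, 59.0]] 225.9
scene gripbody 59 [[25.4, 39.8], [38.8, 45.6], [42.6, 57.7]] 209.1
```

{"api": "step_arm", "payload": {"series": [[-0.027, -0.03, 0, 0, 0, -3.3, 255], [-0.053, -0.06, 0, 0, 0, -3.3, 255], [-0.08, -0.09, 0, 0, 0, -3.3, 255], [-0.106, -0.12, 0, 0, 0, -3.3, 255], [-0.133, -0.15, 0, 0, 0, -3.3, 255], [-0.159, -0.18, 0, 0, 0, -3.3, 255], [-0.186, -0.21, 0, 0, 0, -3.3, 255], [-0.212, -0.24, 0, 0, 0, -3.3, 255]]}}

```text
time_s: 0.77
ee_pos: [0.2982, 0.2596, 0.2561]
eef_rot: [0.114, 0.993, -0.0, 0.0]
ft_force: [1.2, 0.2, -0.1]
opening: 0.002
finger_force: 0.0
```

```bash
cat > go.py <<'E'
from h import *
import sys
s=state();x,y,z=map(float,sys.argv[1:])
R=Ro.from_quat(s["eef_rot"]);w=wor(x,y);d=np.r_[w,z]-s["ee_pos"]
yaw=np.degrees(np.arctan2(R.as_matrix()[1,1],R.as_matrix()[0,1]))
print('t',round(s['time_s'],2),'pos',s['ee_pos'].round(4),'bed',bed(s['ee_pos']).round(4),'tool shift',R.inv().apply(d).round(4),'yaw y',yaw.round(2),'zax',R.as_matrix()[:,2].round(3),'q',s['qpos'].round(2),'F',s['ft_force'].round(2),'open',s['opening'])
E
python3 go.py -0.24 0 0.26
```

```text
t 0.77 pos [0.2982 0.2596 0.2561] bed [0.0942 0.2635] tool shift [-0.2635 -0.3342 -0.0039] yaw y 76.91 zax [ 0. -0. -1.] q [ 0.51 -0.04 -0.36  1.24 -0.    0.74] F [ 1.2   0.2  -0.14] open 0.0022518197985603983
```

{"api": "step_arm", "payload": {"series": [[-0.024, -0.03, 0, 0, 0, 0, 255], [-0.048, -0.06, 0, 0, 0, 0, 255], [-0.072, -0.09, 0, 0, 0, 0, 255], [-0.096, -0.122, 0, 0, 0, 0, 255], [-0.12, -0.152, 0, 0, 0, 0, 255], [-0.144, -0.182, 0, 0, 0, 0, 255], [-0.168, -0.212, 0, 0, 0, 0, 255], [-0.192, -0.243, 0, 0, 0, 0, 255]]}}

```text
time_s: 1.43
ee_pos: [0.43, -0.0208, 0.2561]
eef_rot: [0.115, 0.993, 0.0, -0.0]
ft_force: [0.6, 1.0, 0.5]
opening: -0.001
finger_force: 0.0
```

{"api": "step_arm", "payload": {"series": [[-0.024, -0.03, 0.02, 0, 0, 0, 255], [-0.048, -0.06, 0.04, 0, 0, 0, 255], [-0.072, -0.092, 0.06, 0, 0, 0, 255], [-0.0715, -0.092, 0.09, 0, 0, 0, 255], [-0.0715, -0.092, 0.12, 0, 0, 0, 255], [-0.0715, -0.092, 0.14, 0, 0, 0, 255], [-0.0715, -0.092, 0.14, 0, 0, 0, 255]]}}

```text
time_s: 2.02
ee_pos: [0.4751, -0.1237, 0.1115]
eef_rot: [0.115, 0.993, 0.001, -0.004]
ft_force: [-1.3, 0.7, -1.0]
opening: -0.0
finger_force: 0.0
```

```bash
python3 go.py -0.24 0 0.067;python3 - <<'E'
from h import *
p,d=grab('scene','s1')
cv2.imwrite('pics/s1c.png',cv2.resize(cv2.imread('pics/s1.png')[120:270,190:340],(600,600),interpolation=cv2.INTER_CUBIC))
E
```

```text
t 2.02 pos [ 0.4751 -0.1237  0.1115] bed [-0.239   0.0043] tool shift [-0.0047 -0.0011  0.0445] yaw y 76.81 zax [-0.008  0.004 -1.   ] q [-0.42  0.26 -0.41  0.92  0.   -0.19] F [-1.35  0.73 -0.97] open -0.0003943013169289768
```

View pics/s1c.png

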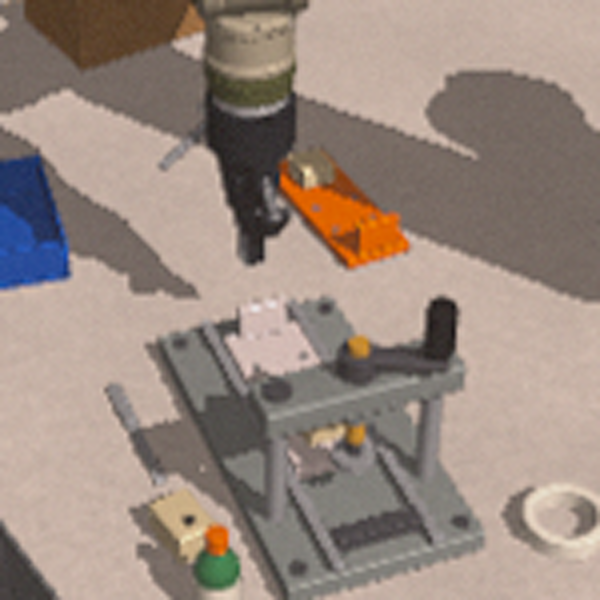

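The closed fingers, at crop (250,250), hang behind the tab at crop (262,318) and clear of everything. I'll lower them and push.

{"api": "step_arm", "payload": {"series": [[-0.002, 0, 0.015, 0, 0, 0, 255], [-0.004, -0.001, 0.03, 0, 0, 0, 255], [-0.004, -0.001, 0.042, 0, 0, 0, 255], [-0.004, -0.001, 0.042, 0, 0, 0, 255], [-0.004, -0.001, 0.042, 0, 0, 0, 255]]}}

```text
time_s: 2.48
ee_pos: [0.4828, -0.1265, 0.0754]
eef_rot: [0.114, 0.993, -0.0, 0.0]
ft_force: [0.1, 0.2, 0.3]
opening: 0.002
finger_force: 0.0
```

{"api": "step_arm", "payload": {"series": [[0, 0.003, 0, 0, 0, 0, 255], [0, 0.006, 0, 0, 0, 0, 255], [0, 0.009, 0, 0, 0, 0, 255], [0, 0.012, 0, 0, 0, 0, 255], [0, 0.015, 0, 0, 0, 0, 255], [0, 0.018, 0, 0, 0, 0, 255], [0, 0.021, 0, 0, 0, 0, 255], [0, 0.024, 0, 0, 0, 0, 255]]}}

```text
time_s: 3.15
ee_pos: [0.488, -0.1036, 0.0745]
eef_rot: [0.114, 0.993, -0.001, 0.0]
ft_force: [-1.1, -3.7, 1.0]
opening: 0.001
finger_force: 1.6
```

```bash
python3 go.py -0.15 0 0.067
```

```text
t 3.15 pos [ 0.488  -0.1036  0.0745] bed [-0.2165 -0.0037] tool shift [0.0037 0.0665 0.0074] yaw y 76.85 zax [ 0.    -0.001 -1.   ] q [-0.37  0.3  -0.45  0.82 -0.   -0.14] F [-1.09 -3.69  1.05] open 0.001102565159590473
```

{"api": "step_arm", "payload": {"series": [[0, 0.005, 0, 0, 0, 0, 255], [0, 0.01, 0, 0, 0, 0, 255], [0, 0.015, 0, 0, 0, 0, 255], [0, 0.02, 0, 0, 0, 0, 255], [0, 0.025, 0, 0, 0, 0, 255], [0, 0.03, 0, 0, 0, 0, 255], [0, 0.034, 0, 0, 0, 0, 255], [0, 0.038, 0, 0, 0, 0, 255]]}}

```text
time_s: 3.82
ee_pos: [0.4966, -0.0659, 0.0744]
eef_rot: [0.114, 0.993, -0.0, 0.0]
ft_force: [-0.1, -3.9, 2.4]
opening: -0.002
finger_force: 2.3
```

{"api": "step_arm", "payload": {"series": [[0, 0.003, 0, 0, 0, 0, 255], [0, 0.006, 0, 0, 0, 0, 255], [0, 0.009, 0, 0, 0, 0, 255], [0, 0.012, 0, 0, 0, 0, 255], [0, 0.015, 0, 0, 0, 0, 255], [0, 0.018, 0, 0, 0, 0, 255]]}}

```text
time_s: 4.32
ee_pos: [0.5005, -0.0485, 0.0743]
eef_rot: [0.114, 0.993, 0.0, -0.0]
ft_force: [-0.8, -4.5, 3.0]
opening: 0.001
finger_force: 2.2
```

{"api": "step_arm", "payload": {"series": [[0, 0.001, 0, 0, 0, 0, 255], [0, 0.002, 0, 0, 0, 0, 255], [0, 0.003, 0, 0, 0, 0, 255], [0, 0.004, 0, 0, 0, 0, 255], [0, 0.005, 0, 0, 0, 0, 255]]}}

```text
time_s: 4.73
ee_pos: [0.5016, -0.0438, 0.0742]
eef_rot: [0.114, 0.993, 0.0, -0.0]
ft_force: [-1.2, -4.2, 3.4]
opening: -0.004
finger_force: 2.1
```

```bash
python3 go.py -0.147 0 0.067
```

```text
t 4.73 pos [ 0.5016 -0.0438  0.0742] bed [-0.1552 -0.0033] tool shift [0.0033 0.0082 0.0072] yaw y 76.86 zax [-0.  0. -1.] q [-0.25  0.31 -0.43  0.83  0.   -0.02] F [-1.23 -4.18  3.39] open -0.003694469863469266
```

{"api": "step_arm", "payload": {"series": [[0, 0.001, 0, 0, 0, 0, 255], [0, 0.002, 0, 0, 0, 0, 255], [0, 0.003, 0, 0, 0, 0, 255], [0, 0.004, 0, 0, 0, 0, 255]]}}

```text
time_s: 5.07
ee_pos: [0.5023, -0.0404, 0.0743]
eef_rot: [0.114, 0.993, -0.001, -0.0]
ft_force: [-3.0, -8.9, 4.1]
opening: -0.001
finger_force: 4.6
```

{"api": "step_arm", "payload": {"series": [[0, 0.0007, 0, 0, 0, 0, 255], [0, 0.0014, 0, 0, 0, 0, 255], [0, 0.002, 0, 0, 0, 0, 255]]}}

```text
time_s: 5.32
ee_pos: [0.5024, -0.0402, 0.0743]
eef_rot: [0.115, 0.993, -0.003, -0.0]
ft_force: [-4.6, -13.8, 4.3]
opening: -0.002
finger_force: 7.6
```

```bash
python3 go.py -0.147 0 0.067
```

```text
t 5.32 pos [ 0.5024 -0.0402  0.0743] bed [-0.1515 -0.0033] tool shift [0.0033 0.0045 0.0073] yaw y 76.78 zax [-0.002 -0.006 -1.   ] q [-0.24  0.31 -0.43  0.83 -0.01 -0.01] F [ -4.55 -13.81   4.33] open -0.002189998371343637
```

The force climbed and motion stopped, so this is probably home. I'll back off, rise and measure.

{"api": "step_arm", "payload": {"series": [[0, -0.004, 0, 0, 0, 0, 255], [0, -0.015, 0, 0, 0, 0, 255], [0, -0.03, -0.02, 0, 0, 0, 255], [0, -0.05, -0.05, 0, 0, 0, 255], [0, -0.07, -0.08, 0, 0, 0, 255], [0, -0.09, -0.11, 0, 0, 0, 255], [0, -0.11, -0.14, 0, 0, 0, 255], [0, -0.12, -0.17, 0, 0, 0, 255]]}}

```text
time_s: 5.98
ee_pos: [0.4749, -0.1561, 0.2453]
eef_rot: [0.115, 0.993, 0.001, -0.0]
ft_force: [1.3, -0.8, -0.7]
opening: -0.002
finger_force: 0.0
```

```bash
python3 go.py -0.2 0 0.3; python3 - <<'E'
from h import *
for n in('top','scene'):
  im,d=grab(n,n[0]+'2');P=pts(n,d);B=bed(P);im=im.astype(int)
  inb=(abs(B[...,1])<.05)&(B[...,0]>-.25)&(B[...,0]<.08)
  def rep(nm,m): 
    q=B[m]; print(n,nm,m.sum(),(np.percentile(q,[3,50,97],axis=0)*1000).round(1).tolist(),(np.median(P[m][:,2])*1000).round(1)) if m.sum() else print(n,nm,0)
  rep('tabtop',inb&(P[...,2]>.0635)&(P[...,2]<.074)&(B[...,0]<-.1))
  rep('board',inb&(P[...,2]>.030)&(P[...,2]<.0375)&(im.min(2)>120))
b=cv2.imread('pics/t2.png')[155:250,180:310];a=cv2.imread('pics/s2.png')[180:275,215:325]
cv2.imwrite('pics/c2.png',np.hstack([cv2.resize(b,(390,285)),cv2.resize(a,(330,285))]))
E
```

```text
t 5.98 pos [ 0.4749 -0.1561  0.2453] bed [-0.2706 -0.0028] tool shift [ 0.0029  0.0707 -0.0546] yaw y 76.81 zax [-0.     0.001 -1.   ] q [-0.48  0.17 -0.17  1.23  0.   -0.25] F [ 1.34 -0.79 -0.74] open -0.001865432879590682
top tabtop 37 [[-138.1, -17.4], [-133.6, 1.7], [-128.8, 20.5]] 67.5
top board 286 [[-212.3, -44.6], [-57.0, 16.5], [59.3, 45.0]] 33.2
scene tabtop 23 [[-137.2, -22.5], [-128.1, -4.9], [-122.8, 14.8]] 65.9
scene board 284 [[-203.1, -46.2], [14.4, -8.7], [64.4, 41.8]] 32.3
```

View pics/c2.png

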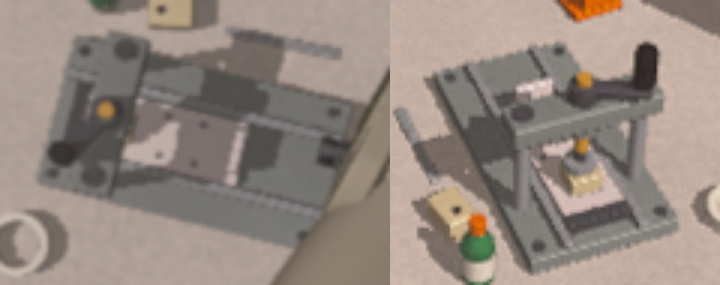

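The board is home: the tab measures -133.6 mm (expected -133), and in the scene view the board end at (600,215) meets the dark stop. I'll move over the crank grip.

{"api": "step_arm", "payload": {"series": [[0.003, 0.02, -0.03, 0, 0, 0, 95], [0.008, 0.06, -0.045, 0, 0, 0, 95], [0.015, 0.1, -0.045, 0, 0, 0, 95], [0.025, 0.14, -0.045, 0, 0, 0, 95], [0.034, 0.18, -0.045, 0, 0, 0, 95], [0.043, 0.22, -0.045, 0, 0, 0, 95], [0.05, 0.26, -0.045, 0, 0, 0, 95], [0.056, 0.298, -0.045, 0, 0, 0, 95]]}}

```text
time_s: 6.75
ee_pos: [0.4877, 0.1508, 0.2883]
eef_rot: [0.114, 0.994, 0.001, -0.001]
ft_force: [1.6, 0.4, 0.2]
opening: 0.627
finger_force: 0.0
```

{"api": "step_arm", "payload": {"series": [[0, 0, 0, 0, 0, 0, 95], [0, 0, 0, 0, 0, 0, 95], [0, 0, 0, 0, 0, 0, 95]]}}

```text
time_s: 7.0
ee_pos: [0.4882, 0.1484, 0.2883]
eef_rot: [0.114, 0.994, 0.0, -0.001]
ft_force: [0.1, 0.1, -0.7]
opening: 0.63
finger_force: 0.0
```

```bash
python3 go.py 0.0273 0.053 0.209
```

```text
t 7.0 pos [0.4882 0.1484 0.2883] bed [0.029  0.0532] tool shift [-0.0004 -0.0017  0.0793] yaw y 76.95 zax [-0.002  0.    -1.   ] q [ 0.14  0.18 -0.05  1.34  0.    0.37] F [ 0.07  0.14 -0.72] open 0.6295308761297757
```

{"api": "step_arm", "payload": {"series": [[0, -0.0017, 0.03, 0, 0, 0, 95], [0, -0.0017, 0.06, 0, 0, 0, 95], [0, -0.0017, 0.079, 0, 0, 0, 95], [0, -0.0017, 0.079, 0, 0, 0, 95], [0, -0.0017, 0.079, 0, 0, 0, 95]]}}

```text
time_s: 7.42
ee_pos: [0.4877, 0.145, 0.2095]
eef_rot: [0.116, 0.993, -0.0, -0.001]
ft_force: [-0.7, -0.6, -0.1]
opening: 0.629
finger_force: 0.0
```

{"api": "step_arm", "payload": {"series": [[0, 0, 0, 0, 0, 0, 255], [0, 0, 0, 0, 0, 0, 255], [0, 0, 0, 0, 0, 0, 255], [0, 0, 0, 0, 0, 0, 255], [0, 0, 0, 0, 0, 0, 255], [0, 0, 0, 0, 0, 0, 255]], "squeeze": 100}}

```text
time_s: 7.92
ee_pos: [0.4898, 0.1467, 0.2124]
eef_rot: [0.114, 0.993, 0.001, 0.002]
ft_force: [0.4, -0.6, 6.6]
opening: 0.255
finger_force: 98.0
```

```bash
python3 go.py 0.0273 0.053 0.209; python3 - <<'E'
from h import *
b=bed(state()['ee_pos']);a0=np.arctan2(b[1],b[0]);print(np.hypot(*b),np.degrees(a0))
# clockwise from 63 deg, tool x = bed y, tool y = bed x
a0=np.radians(63)
for base in range(0,420,10):
  print(base,[[round(1000*.06*(np.sin(a0-np.radians(base+k))-np.sin(a0-np.radians(base))),1),round(1000*.06*(np.cos(a0-np.radians(base+k))-np.cos(a0-np.radians(base))),1)] for k in ((10,20,30,40) if base<80 and base%40==0 else (5,10))])
E
```

```text
t 7.92 pos [0.4898 0.1467 0.2124] bed [0.0276 0.0513] tool shift [ 0.0017 -0.0003  0.0033] yaw y 76.88 zax [ 0.004  0.001 -1.   ] q [ 0.13  0.21 -0.21  1.16  0.    0.36] F [ 0.39 -0.58  6.59] open 0.25458420805024523
0.0583158574778756 61.70658557869622
0 [[np.float64(-5.5), np.float64(8.9)], [np.float64(-12.5), np.float64(16.6)], [np.float64(-20.8), np.float64(23.1)], [np.float64(-30.0), np.float64(28.0)]]
10 [[np.float64(-3.3), np.float64(4.0)], [np.float64(-7.0), np.float64(7.8)]]
20 [[np.float64(-4.0), np.float64(3.4)], [np.float64(-8.2), np.float64(6.4)]]
30 [[np.float64(-4.5), np.float64(2.7)], [np.float64(-9.2), np.float64(4.9)]]
40 [[np.float64(-9.9), np.float64(3.2)], [np.float64(-20.3), np.float64(4.7)], [np.float64(-30.8), np.float64(4.3)], [np.float64(-41.0), np.float64(2.1)]]
50 [[np.float64(-5.1), np.float64(1.0)], [np.float64(-10.4), np.float64(1.5)]]
60 [[np.float64(-5.2), np.float64(0.0)], [np.float64(-10.5), np.float64(-0.4)]]
70 [[np.float64(-5.2), np.float64(-0.9)], [np.float64(-10.2), np.float64(-2.2)]]
80 [[np.float64(-4.9), np.float64(-1.7)], [np.float64(-9.7),
[... 1930 characters left out ...]
at64(0.0), np.float64(5.2)], [np.float64(-0.4), np.float64(10.5)]]
340 [[np.float64(-0.9), np.float64(5.2)], [np.float64(-2.2), np.float64(10.2)]]
350 [[np.float64(-1.7), np.float64(4.9)], [np.float64(-3.9), np.float64(9.7)]]
360 [[np.float64(-2.6), np.float64(4.6)], [np.float64(-5.5), np.float64(8.9)]]
370 [[np.float64(-3.3), np.float64(4.0)], [np.float64(-7.0), np.float64(7.8)]]
380 [[np.float64(-4.0), np.float64(3.4)], [np.float64(-8.2), np.float64(6.4)]]
390 [[np.float64(-4.5), np.float64(2.7)], [np.float64(-9.2), np.float64(4.9)]]
400 [[np.float64(-4.9), np.float64(1.8)], [np.float64(-9.9), np.float64(3.2)]]
410 [[np.float64(-5.1), np.float64(1.0)], [np.float64(-10.4), np.float64(1.5)]]
```

{"api": "step_arm", "payload": {"series": [[0, 0, -0.003, 0, 0, 0, 255], [-0.0026, 0.0046, -0.003, 0, 0, 0, 255], [-0.0055, 0.0089, -0.003, 0, 0, 0, 255], [-0.0088, 0.0129, -0.003, 0, 0, 0, 255], [-0.0125, 0.0166, -0.003, 0, 0, 0, 255], [-0.0165, 0.02, -0.003, 0, 0, 0, 255], [-0.0208, 0.0231, -0.003, 0, 0, 0, 255]]}}

```text
time_s: 8.5
ee_pos: [0.5108, 0.1624, 0.2124]
eef_rot: [0.115, 0.993, -0.003, -0.003]
ft_force: [-8.7, -6.2, 1.5]
opening: 0.254
finger_force: 102.9
```

```bash
cat > c.py <<'E'
from h import *
s=state();b=bed(s['ee_pos']);a=np.arctan2(b[1],b[0]);f=np.array(s['ft_force']);F=np.array([f[:2]@X,f[:2]@Y])
t=np.array([np.sin(a),-np.cos(a)]);r=np.array([np.cos(a),np.sin(a)])
print('t',s['time_s'],'r',np.hypot(*b).round(4),'ang',np.degrees(a).round(1),'z',s['ee_pos'][2].round(4),'Ftan',(F@t).round(1),'Frad',(F@r).round(1),'Fz',f[2].round(1),s['opening'])
E
python3 c.py
```

```text
t 8.5 r 0.0589 ang 35.8 z 0.2124 Ftan -10.4 Frad -2.3 Fz 1.5 0.25399172714156043
```

{"api": "step_arm", "payload": {"series": [[-0.0045, 0.0027, 0, 0, 0, 0, 255], [-0.0092, 0.0049, 0, 0, 0, 0, 255], [-0.0141, 0.0067, 0, 0, 0, 0, 255], [-0.0192, 0.0081, 0, 0, 0, 0, 255], [-0.0243, 0.0091, 0, 0, 0, 0, 255], [-0.0295, 0.0096, 0, 0, 0, 0, 255], [-0.0348, 0.0096, 0, 0, 0, 0, 255], [-0.04, 0.0092, 0, 0, 0, 0, 255]]}}

```text
time_s: 9.17
ee_pos: [0.5514, 0.1654, 0.2125]
eef_rot: [0.113, 0.994, 0.001, -0.004]
ft_force: [-9.1, 5.4, 0.4]
opening: 0.25
finger_force: 102.9
```

```bash
python3 c.py
```

```text
t 9.1667 r 0.06 ang -4.2 z 0.2125 Ftan -10.3 Frad 2.5 Fz 0.4 0.25035367031363276
```

{"api": "step_arm", "payload": {"series": [[-0.0052, -0.0009, 0, 0, 0, 0, 255], [-0.0102, -0.0022, 0, 0, 0, 0, 255]]}}

```text
time_s: 9.33
ee_pos: [0.5612, 0.1617, 0.2125]
eef_rot: [0.113, 0.994, 0.002, -0.004]
ft_force: [-8.7, 8.7, -0.3]
opening: 0.256
finger_force: 102.7
```

```bash
python3 c.py
```

```text
t 9.3333 r 0.0603 ang -14.3 z 0.2125 Ftan -11.7 Frad 3.7 Fz -0.3 0.25630921191411254
```

{"api": "step_arm", "payload": {"series": [[-0.0049, -0.0017, 0, 0, 0, 0, 255], [-0.0097, -0.0039, 0, 0, 0, 0, 255]]}}

```text
time_s: 9.5
ee_pos: [0.5703, 0.1563, 0.2125]
eef_rot: [0.113, 0.994, 0.002, -0.003]
ft_force: [-6.3, 9.4, -2.1]
opening: 0.253
finger_force: 102.6
```

```bash
python3 c.py
```

```text
t 9.5 r 0.0606 ang -24.3 z 0.2125 Ftan -10.7 Frad 3.6 Fz -2.1 0.2530714278427929
```

{"api": "step_arm", "payload": {"series": [[-0.0046, -0.0026, 0, 0, 0, 0, 255], [-0.0089, -0.0055, 0, 0, 0, 0, 255]]}}

```text
time_s: 9.67
ee_pos: [0.5784, 0.1492, 0.2125]
eef_rot: [0.113, 0.994, 0.003, -0.003]
ft_force: [-3.6, 10.1, -3.2]
opening: 0.246
finger_force: 102.4
```

```bash
python3 c.py
```

```text
t 9.6667 r 0.0609 ang -34.4 z 0.2125 Ftan -9.8 Frad 4.2 Fz -3.2 0.24603310100385106
```

{"api": "step_arm", "payload": {"series": [[-0.004, -0.0033, 0, 0, 0, 0, 255], [-0.0078, -0.007, 0, 0, 0, 0, 255]]}}

```text
time_s: 9.83
ee_pos: [0.5852, 0.1409, 0.2126]
eef_rot: [0.113, 0.994, 0.003, -0.002]
ft_force: [-1.7, 11.9, -4.5]
opening: 0.252
finger_force: 102.3
```

```bash
python3 c.py
```

```text
t 9.8333 r 0.0612 ang -44.5 z 0.2126 Ftan -10.9 Frad 4.9 Fz -4.5 0.2519650006278552
```

{"api": "step_arm", "payload": {"series": [[-0.0034, -0.004, 0, 0, 0, 0, 255], [-0.0064, -0.0082, 0, 0, 0, 0, 255]]}}

```text
time_s: 10.0
ee_pos: [0.5901, 0.1319, 0.2126]
eef_rot: [0.113, 0.994, 0.004, -0.001]
ft_force: [-1.2, 15.9, -4.7]
opening: 0.254
finger_force: 102.3
```

```bash
python3 c.py
```

```text
t 10.0 r 0.0614 ang -54.1 z 0.2126 Ftan -15.2 Frad 5.0 Fz -4.7 0.25429666840138593
```

{"api": "step_arm", "payload": {"series": [[-0.0027, -0.0045, 0, 0, 0, 0, 255], [-0.0049, -0.0092, 0, 0, 0, 0, 255]]}}

```text
time_s: 10.17
ee_pos: [0.5932, 0.123, 0.2126]
eef_rot: [0.112, 0.994, 0.005, -0.001]
ft_force: [2.3, 17.8, -6.2]
opening: 0.254
finger_force: 102.1
```

```bash
python3 c.py
```

```text
t 10.1667 r 0.0615 ang -62.9 z 0.2126 Ftan -16.8 Frad 6.5 Fz -6.2 0.25384495421352027
```

{"api": "step_arm", "payload": {"series": [[-0.0018, -0.0049, 0, 0, 0, 0, 255], [-0.0032, -0.0099, 0, 0, 0, 0, 255]]}}

```text
time_s: 10.33
ee_pos: [0.595, 0.1127, 0.2126]
eef_rot: [0.112, 0.994, 0.005, -0.0]
ft_force: [5.0, 18.6, -7.8]
opening: 0.25
finger_force: 101.9
```

```bash
python3 c.py
```

```text
t 10.3333 r 0.0617 ang -72.6 z 0.2126 Ftan -18.2 Frad 6.3 Fz -7.8 0.2497989761320527
```

{"api": "step_arm", "payload": {"series": [[-0.001, -0.0051, 0, 0, 0, 0, 255], [-0.0015, -0.0104, 0, 0, 0, 0, 255]]}}

```text
time_s: 10.5
ee_pos: [0.595, 0.1021, 0.2126]
eef_rot: [0.112, 0.994, 0.005, 0.001]
ft_force: [7.2, 16.5, -9.9]
opening: 0.255
finger_force: 101.7
```

```bash
python3 c.py
```

```text
t 10.5 r 0.0618 ang -82.5 z 0.2126 Ftan -17.1 Frad 5.5 Fz -9.9 0.2545770360584543
```

```bash
python3 - <<'E'
from h import *
from scipy.optimize import least_squares
p=np.array([[.5108,.1624],[.5514,.1654],[.5612,.1617],[.5703,.1563],[.5784,.1492],[.5852,.1409],[.5901,.1319],[.5932,.1230],[.595,.1127],[.595,.1021]])
r=least_squares(lambda c:np.hypot(*(p-c[:2]).T)-.06,[*O]).x
b=bed(p)-bed(r);print(r,bed(r),np.hypot(*b.T).round(4),np.degrees(np.arctan2(b[:,1],b[:,0])).round(1))
for a in(-136,):
  print([(bed(r)+.06*np.array([np.cos(np.radians(a)),np.sin(np.radians(a))])).round(4), bed(state()['ee_pos'])])
E
```

```text
[0.53523207 0.10760528] [-8.92698644e-05 -1.79912809e-03] [0.06   0.06   0.06   0.06   0.0599 0.06   0.06   0.06   0.06   0.06  ] [ 37.1  -2.5 -12.5 -22.7 -33.  -43.2 -53.  -62.  -72.  -82.2]
[array([-0.0432, -0.0435]), array([ 0.00805074, -0.06126442])]
```

{"api": "step_arm", "payload": {"series": [[-0.0009, -0.0052, 0.0005, 0, 0, 0, 255], [-0.0015, -0.0104, 0.001, 0, 0, 0, 255], [-0.0006, -0.0156, 0.0015, 0, 0, 0, 255], [0.0007, -0.0206, 0.002, 0, 0, 0, 255], [0.0025, -0.0256, 0.002, 0, 0, 0, 255], [0.0046, -0.0303, 0.002, 0, 0, 0, 255], [0.0072, -0.0349, 0.002, 0, 0, 0, 255], [0.0102, -0.0392, 0.002, 0, 0, 0, 255]]}}

```text
time_s: 11.17
ee_pos: [0.5782, 0.0655, 0.2125]
eef_rot: [0.113, 0.994, 0.005, 0.004]
ft_force: [11.3, 14.3, -4.2]
opening: 0.252
finger_force: 102.4
```

```bash
sed -i 's/^O=.*;A=/O=np.array([.5352,.1076]);A=/' h.py; python3 c.py
```

```text
t 11.1667 r 0.0602 ang -121.3 z 0.2125 Ftan -18.1 Frad -2.0 Fz -4.2 0.25178105238821796
```

{"api": "step_arm", "payload": {"series": [[0.0033, -0.004, 0, 0, 0, 0, 255], [0.007, -0.0078, 0, 0, 0, 0, 255], [0.0101, -0.0105, 0, 0, 0, 0, 255], [0.0101, -0.0105, 0, 0, 0, 0, 255], [0.0101, -0.0105, 0, 0, 0, 0, 255]]}}

```text
time_s: 11.58
ee_pos: [0.5665, 0.0562, 0.2126]
eef_rot: [0.113, 0.994, 0.003, 0.004]
ft_force: [11.1, 10.7, -5.2]
opening: 0.251
finger_force: 102.3
```

```bash
python3 c.py
```

```text
t 11.5833 r 0.0602 ang -135.6 z 0.2126 Ftan -15.0 Frad -3.3 Fz -5.2 0.25112893790085544
```

{"api": "step_arm", "payload": {"series": [[-0.0016, 0.0016, 0.001, 0, 0, 0, 255], [-0.0032, 0.0032, 0.002, 0, 0, 0, 255], [-0.0032, 0.0032, 0.002, 0, 0, 0, 255]]}}

```text
time_s: 11.83
ee_pos: [0.5677, 0.0569, 0.2123]
eef_rot: [0.114, 0.994, 0.001, 0.002]
ft_force: [-0.8, 2.9, 11.3]
opening: 0.253
finger_force: 104.3
```

```bash
python3 c.py
```

```text
t 11.8333 r 0.0602 ang -134.3 z 0.2123 Ftan -0.9 Frad -2.9 Fz 11.3 0.25288580545217204
```

{"api": "step_arm", "payload": {"series": [[0, 0, -0.001, 0, 0, 0, 130], [0, 0, -0.002, 0, 0, 0, 110], [0, 0, -0.002, 0, 0, 0, 110], [0, 0, -0.002, 0, 0, 0, 110], [0, 0, -0.03, 0, 0, 0, 110], [0, 0, -0.06, 0, 0, 0, 110], [0, 0, -0.09, 0, 0, 0, 110]]}}

```text
time_s: 12.42
ee_pos: [0.5655, 0.0557, 0.2993]
eef_rot: [0.114, 0.993, -0.0, -0.001]
ft_force: [0.4, -0.2, 0.4]
opening: 0.569
finger_force: 0.0
```

{"api": "step_arm", "payload": {"series": [[0.02, -0.03, 0, 0, 0, 0, 110], [0.04, -0.06, 0, 0, 0, 0, 110], [0.06, -0.09, 0, 0, 0, 0, 110], [0.08, -0.12, 0, 0, 0, 0, 110], [0.1, -0.15, 0, 0, 0, 0, 110], [0.12, -0.18, 0, 0, 0, 0, 110], [0.14, -0.2, 0, 0, 0, 0, 110], [0.14, -0.2, 0, 0, 0, 0, 110]]}}

```text
time_s: 13.08
ee_pos: [0.3808, -0.1087, 0.2992]
eef_rot: [0.117, 0.993, -0.0, -0.001]
ft_force: [0.2, 0.2, 0.4]
opening: 0.57
finger_force: 0.0
```

```bash
python3 c.py; python3 - <<'E'
from h import *
for n in('top','scene'):
  im,d=grab(n,n[0]+'3');P=pts(n,d);B=bed(P)
  inb=(abs(B[...,1])<.05)&(B[...,0]>-.25)&(B[...,0]<-.1)&(P[...,2]>.0635)&(P[...,2]<.074)
  g=(np.hypot(B[...,0],B[...,1])<.09)&(P[...,2]>.22)&(P[...,2]<.24)
  for m in(inb,g): 
    if m.sum(): q=np.median(B[m],0);print(n,m.sum(),q.round(4),np.degrees(np.arctan2(q[1],q[0])))
b=cv2.imread('pics/t3.png')[155:250,180:310];a=cv2.imread('pics/s3.png')[180:275,215:325]
cv2.imwrite('pics/c3.png',np.hstack([cv2.resize(b,(390,285)),cv2.resize(a,(330,285))]))
E
```

```text
t 13.0833 r 0.2657 ang 157.6 z 0.2992 Ftan -0.0 Frad -0.3 Fz 0.4 0.5696392479569635
top 39 [-0.1334  0.0009] 179.5970846206085
top 52 [-0.0427 -0.04  ] -136.84943152311178
scene 18 [-0.1286 -0.0087] -176.14587735127802
scene 35 [-0.0359 -0.0432] -129.68446764529062
```

View pics/c3.png

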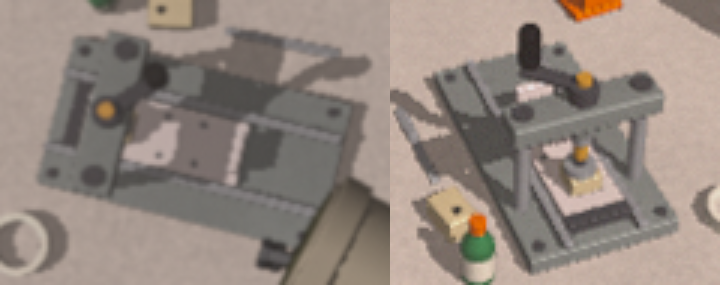

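The foot at (580,165) sits on the block, the board is still home, the crank grip stands free at (153,75), and the arm is clear.

```bash
python3 -c "from bench import *; print(finish_job())"
```

```text
the job is handed in; nothing more can be done
None
```

I slid the white board home against the stop, wound the crank about 90° past the point where the foot met the block, let go leaving the model clamped, and handed the job in at about 13 s; no verdict came back.

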